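# Lever up the oak slab and pack it with an offcut

## Robot

A 7-joint arm with a two-finger parallel gripper is mounted at the origin on a cart in front of the work surface, level with it; the furniture and walls round the work are solid. World frame = base frame: x ahead of the robot, y to its left, z up, the work surface at z = 0. Lengths are in m, angles in rad, forces in N, time in s.
With the tool pointing down it reaches from about 0.4 to 0.875 m from the base axis. Payload 4.4 kg.
Tool frame: the origin (TCP) lies on the centre line of the jaws, within the pads' length; the fingertips stand 8 mm ahead of it and the grasp point (between the pads) lies 11 mm behind it (tip_extent is the distance from the TCP to the fingertips, in m); z points along the fingers, y is the direction in which the jaws open and shut (so a half turn about z gives the same grasp; the last joint's range is limited). The gripper opens to 85 mm and grips with 20 to 120 N. Pads are 22 mm wide; open, the fingers measure 114 mm over their backs; the gripper's body (76 mm by 85 mm) begins 54 mm behind the grasp point. The pads swing forward as they close: fully open they stand 13 mm farther back than shut.
Start: joints at [1.189, 0.628, 0.038, 1.517, -0.027, 0.996, -0.02], TCP at [0.202, -0.618, 0.239] pointing down, gripper open.
Joint ranges: [-3.06, 3.06], [-0.37, 2.12], [-1.25, 1.32], [0.18, 2.47], [-1.1, 4.24], [0.23, 1.98], [-2.94, 2.94]. Speed limits (rad/s): [2.57, 2.57, 3.14, 3.14, 3.14, 3.14, 3.14].

## Interface

Orientations are given as a unit quaternion [w, x, y, z].
In Python, from plant import * gives the robot as it stands. The module is installed in compiled form; this text tells all that it offers.
- The arm moves only by the tool servo_tool, never from a script. Its argument "commands" is a list of rows, each a list of 3 entries, a list of its own where there are three numbers: the shift along the tool's x, y, z in mm, then the turn about the tool's z in rad, then the finger opening in mm, from 0 to 85.4. A call has 1 to 8 rows; each row is the pose to reach, as a shift and turn from the pose measured when the call began, along the tool's axes at that moment; what a row does not reach only later rows make up. A row lasts 1/12 s, in which the tool goes at most 41.7 mm and 7.16 degrees, less where a joint would pass 70% of its speed; a pose out of reach is approached as far as the arm can. A call with a gripper value outside its range is refused whole. The fingers move at their own pace and stop on an object; "newtons" is the grip in N (left out, the last holds). Time passes only in rows, so rows that repeat a pose let the fingers close. It gives the time, the measured TCP pose, the force and the opening at its end, in the units of the state.
- read_state(): the state, without advancing time (a new reading comes with each control period).
- camera(name): name is "side" or "top"; returns the picture (480x640x3 uint8, blue, green, red); there is no depth.
- get_calibration(name): a dict with "fovy" (degrees; the focal length in pixels is half the picture's height over the tangent of half this angle, whatever the lens; pixels are square), "cx", "cy" (the principal point, pixels), "R" (3x3) and "t" (3): a world point X has camera coordinates R X + t. Camera axes: x right, y down, z forward; pixel columns grow to the right and rows downward; lengths in m; the calibration is good to about 2 mm. A picture is of the moment at which its call begins. get_calibration takes no time and is no camera call.
- finish_job(): hands the job in, once; it reports no verdict.
The state is a dict: "time": time; "joint_pos": joint angles; "dq": joint speeds; "joint_torque": joint torques, N m; "position": TCP position; "tool_rot": TCP orientation; "ft_force": force on the tool from outside, world axes, zero at the start; "ft_torque": the same for the moment, N m; "width": opening from 0.0 (shut) to 1.0 (fully open).
Only numpy, scipy, OpenCV 4.12 (cv2) and the standard library are available. Lean on these libraries where they do the work, as an engineer would, in place of code of your own. Each camera call takes 0.05 s, during which the arm holds its last target. There are 200 camera calls.

## Task

Hold the steel pry bar, put its thin tip under the overhanging end of the heavy oak slab, and lever that end up over the fulcrum block, keeping hold, until the handle rests on the bench; then slip the flat rectangular lime offcut (not the wedge or the cork sanding block) flat under the raised end beside the bar. Finally raise the handle again so that the slab's end settles on the offcut, draw the bar out and lay it flat on the bench clear of the slab and the fulcrum. Do not shove or drag the slab along the bench, and leave the other things where they are.

Things in the scene. Friction and masses are not known exactly. Their poses are not given: they have to be found in the camera images.
- fulcrum: dark oak block, 64 x 30 x 14 mm, fixed to the bench, with a half-round steel ridge (radius 8 mm) along its x axis, top 22 mm above the bench. Origin: centre of its underside, below the ridge. The slab's overhanging end lies on its +y side, end face 35 to 43 mm from the origin. The bar is to cross the ridge at its middle, along y, tip to +y, handle to -y.
- slab: loose oak slab, 180 (x) x 260 (y) x 38 (z) mm, 1.0 to 1.5 kg, on two 18 mm high cross runners: underside 18 mm above the bench. Origin: on the bench below its centre. Its -y end faces the fulcrum and overhangs the nearer runner by 60 mm; lifted there (about 6 N) it tips about the other runner, near its +y end.
- slab_end (a point): middle of the lower edge of the slab's -y end (axes as the slab's): 18 mm up at first, about 32 when levered, 25 when on the offcut. The fulcrum, so the bar, is about 42 mm to its +x side; the -x half (offcut centred 42 mm to the -x side, its length along y, about half of it under) is free.
- bar_grip (a point): the pry bar's centre of mass, half-way up its handle: loose steel bar, 280 mm long (x), 30 wide (y), 0.75 kg, flat underside 8 mm below this point. Handle 16 mm thick, from 120 mm behind this point (-x) to 50 mm ahead; the top then slopes down to the toe, 5 mm thick from 100 mm ahead to the tip 160 mm ahead (+x).
- bar_tip (a point): middle of the bar's thin tip, 2.5 mm above its underside; axes as bar_grip. With the tip 12 to 25 mm under the slab and the bar on the ridge, it slopes about 20 degrees down to the tip before the lift; lowered, the handle end rests on the bench (5 to 6 degrees the other way) and the bar's weight alone keeps the slab up. Raised to 12 degrees or more again it is free.
- offcut_center (a point): centre of the lime offcut, a plain rectangular wood block 42 (x) x 85 (y) x 24 (z) mm, 0.05 kg, lying flat; too thick to go under the slab before the lift.
- wedge_center (a point): bystander: pine wedge, 36 x 90 x 22 mm, tapering along its length; this point is its middle.
- sanding_cork_center (a point): bystander: cork sanding block wrapped in abrasive, 62 x 105 x 31 mm; this point is its middle.
Things that resemble listed ones, but are neither listed nor needed, are in the scene too. What is shaped like the part that bears offcut_center but red or turquoise is not meant.

How it is judged:
On the way, in this order (a step that is already met when the one before it is completed fails the run):
1. the held bar, bearing on the fulcrum, has levered the slab's end up to at least 26 mm above the bench (height (world z) of slab_end above 0.026 m and contact force between pry_bar and slab above 1 N and contact force between pry_bar and fulcrum above 1 N and contact force between the fingers and pry_bar above 0.5 N), for 0.2 s.
2. the offcut lies flat on the bench under the raised end: its centre within the slab's width and at most 22 mm outside the end face, the bar still holding the slab up (y of offcut_center in the frame of slab_end between -0.022 and 0.06 m and x of offcut_center in the frame of slab_end between -0.08 and 0.08 m and height (world z) of offcut_center below 0.016 m and angle between offcut_center's own z axis and vertical below 0.1 rad and contact force between pry_bar and slab above 1 N), for 0.2 s.
At the end, for the whole second after the job is handed in: The slab's end rests on the offcut, its lower edge more than 22 mm above the bench; the offcut lies flat on the bench with its centre at most 22 mm outside the end face; the slab is within 40 mm of where it stood; the bar lies flat on the bench, touching neither slab nor fulcrum; all at rest (height (world z) of slab_end above 0.022 m and contact force between offcut and slab above 1.5 N and y of offcut_center in the frame of slab_end between -0.022 and 0.06 m and height (world z) of offcut_center below 0.016 m and angle between offcut_center's own z axis and vertical below 0.1 rad and contact force between pry_bar and slab below 0.05 N and contact force between pry_bar and fulcrum below 0.05 N and angle between bar_grip's own z axis and vertical below 0.05 rad and height (world z) of bar_grip below 0.013 m and linear speed of each of pry_bar, slab below 0.02 m/s and distance of slab from where it was at the start of the episode below 0.04 m).
It fails at once if the wedge or the sanding block is moved by more than 50 mm (distance of any of wedge_center, sanding_cork_center from where it was at the start of the episode above 0.05 m).
It also fails if it takes over 67 s, if anything falls off the work surface, if the arm or the gripper's body presses on something with over 40 N, if the wrist force passes 120 N, or if a joint passes its speed limit or range.

## Working session

There is one attempt and no reset: what is moved stays moved. The work goes in short steps, Python scripts to look and compute and a tool call to move; the robot and the scene stay as the last step left them, time stands still between calls to the robot, and variables do not carry over. Pictures are saved under pics/ and viewed, about 8 in all and at most 12, crops included, and the job is handed in when it is done.

Besides the shell and the picture viewer there is one more tool, called after "Call:" as a command line: name --argument value ..., lists and objects as JSON in quotes. servo_tool: Moves the arm, as the interface text tells. Its arguments: {"type":"object","properties":{"commands":{"type":"array","items":{"type":"array"}},"newtons":{"type":"number"}},"required":["commands"]}

```bash
mkdir -p pics; python3 - <<'E'
from plant import *
import cv2
for n in("top","side"):
    cv2.imwrite(f"pics/{n}0.png",camera(n)); c=get_calibration(n); print(n,c)
print(read_state())
E
```

```text
top {'fovy': 45.90370783095921, 'cx': 323.2236744675143, 'cy': 244.82983407722008, 'R': array([[-0.00545241, -0.99998084, -0.0029313 ],
       [-0.98488478,  0.00587755, -0.173111  ],
       [ 0.17312491,  0.00194312, -0.98489796]]), 't': array([-0.03039144,  0.47942747,  1.15748659])}
side {'fovy': 46.87718113808684, 'cx': 331.26967446532814, 'cy': 241.8152814755751, 'R': array([[-0.84286789, -0.53811161,  0.00309929],
       [-0.28065091,  0.43466714, -0.85574502],
       [ 0.45913917, -0.72214982, -0.51738849]]), 't': array([0.3989003 , 0.20309636, 1.07416261])}
{'time': 0.1, 'joint_pos': array([ 1.18922281,  0.62924704,  0.03841285,  1.51826378, -0.02704505,
        0.99630137, -0.02002651]), 'dq': array([-0.00088332, -0.00275545, -0.00207612, -0.00181369, -0.00026472,
        0.00066073, -0.00116181]), 'joint_torque': array([ 3.12540476e-03, -5.64537299e+01,  1.23110946e+00, -1.93970811e+01,
        1.14830327e-02,  5.50280150e-03, -1.16463042e-05]), 'position': array([ 0.20174873, -0.61732436,  0.23848606]), 'tool_rot': array([-8.44307783e-04,  9.87563372e-01,  1.57219150e-01, -1.14294923e-04]), 'ft_force': array([-0.82745273, -0.17179042, -0.65362152]), 'ft_torque': array([-0.04928083, -0.04392598,  0.02589998]), 'width': 0.9988428598230675}
```

View pics/top0.png

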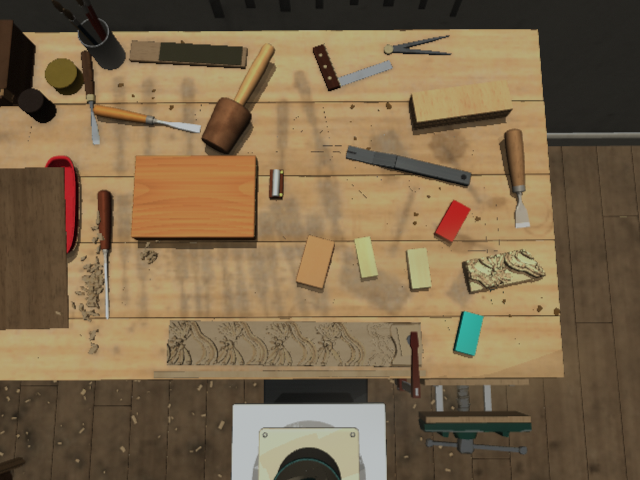

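View pics/side0.png

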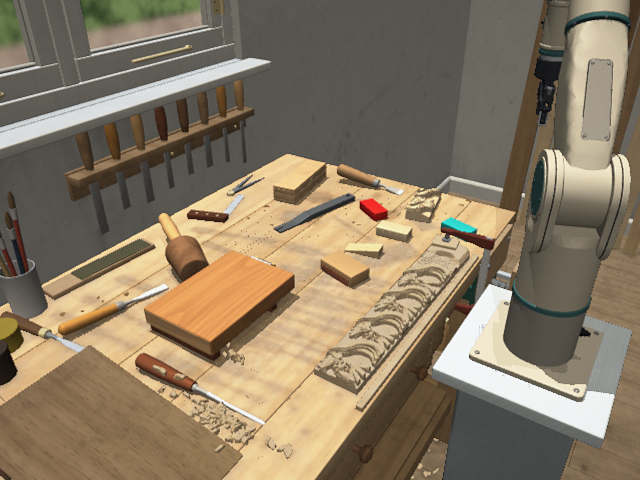

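The two views show the slab at top (195,197), the fulcrum at (277,184) and the bar with its tip at (347,153) and handle end at (470,178). Possible offcuts are the pale blocks at (366,258) and (418,269). The cork is at (315,262), and the red (453,221) and turquoise (468,334) blocks are excluded. Next is a close crop of the candidates.

```bash
python3 - <<'E'
import cv2,numpy as np
t=cv2.imread("pics/top0.png");s=cv2.imread("pics/side0.png")
a=cv2.resize(t[225:300,290:440],None,fx=4,fy=4,interpolation=2)
b=cv2.resize(s[180:285,270:470],None,fx=3,fy=3,interpolation=2)
o=np.zeros((615,600,3),np.uint8);o[:300]=a;o[300:615]=b
cv2.imwrite("pics/c1.png",o[:600])
a=cv2.resize(t[135:245,225:485],None,fx=3,fy=3,interpolation=2)
b=cv2.resize(s[185:285,170:370],None,fx=2.6,fy=2.6,interpolation=2)
o=np.zeros((590,780,3),np.uint8);o[:330]=a;o[330:590,:520]=b
cv2.imwrite("pics/c2.png",o)
E
```

```text
(no output)
```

View pics/c1.png

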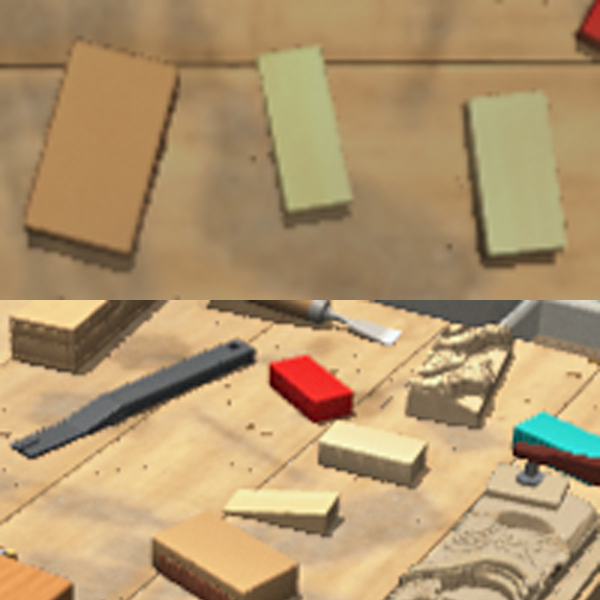

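View pics/c2.png

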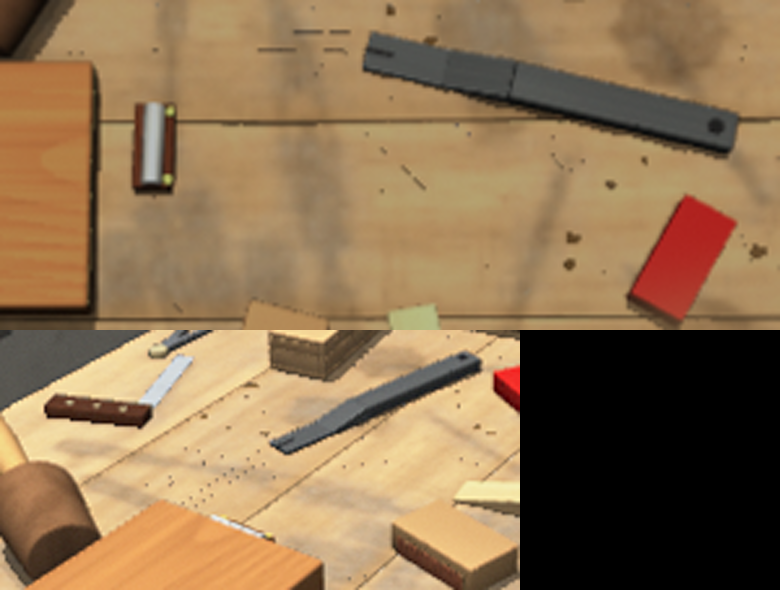

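```bash
cat > h.py <<'E'
from plant import *
import numpy as np,cv2
def foc(c): return 240/np.tan(np.radians(c["fovy"]/2))
def ray(n,p):
    c=get_calibration(n);f=foc(c);R,t=np.array(c["R"]),np.array(c["t"])
    return -R.T@t, R.T@np.array([(p[0]-c["cx"])/f,(p[1]-c["cy"])/f,1])
def atz(n,p,z):
    o,d=ray(n,p); return (o+d*(z-o[2])/d[2])
def tri(pt,ps):
    o,d=ray("top",pt);q,e=ray("side",ps)
    a,b=np.linalg.lstsq(np.c_[d,-e],q-o,rcond=None)[0]
    return (o+a*d+q+b*e)/2, np.linalg.norm(o+a*d-q-b*e)
def proj(n,X):
    c=get_calibration(n);v=np.array(c["R"])@X+np.array(c["t"]);return foc(c)*v[:2]/v[2]+[c["cx"],c["cy"]]
E
python3 - <<'E'
from h import *
np.set_printoptions(precision=4,suppress=True)
C=[atz("top",p,.024) for p in [(407,249.75),(426.5,248),(431,286.2),(411.7,288.7)]]
for c in C:print("off",c)
print("mean",np.mean(C,0),"tri",tri((419,268.2),(394.3,227)))
t=atz("top",(347.7,152),.005);h=atz("top",(469.3,178.7),.016)
print("tip",t,tri((347.7,152),(277.7,230)),"hnd",h,tri((469.3,178.7),(352.3,195.8)),np.linalg.norm((t-h)[:2]),np.degrees(np.arctan2((t-h)[1],(t-h)[0])))
print("ful",atz("top",(276,169),.022),atz("top",(275,197.3),.022))
print("fbase",atz("top",(270,184),.014),atz("top",(283.5,184),.014))
for p in[(135,156),(256,155.7),(255,237.7),(132,239)]:print("slab",atz("top",p,.056))
E
```

```text
off [ 0.4706 -0.2126  0.024 ]
off [ 0.4741 -0.2545  0.024 ]
off [ 0.392 -0.261  0.024]
off [ 0.3869 -0.22    0.024 ]
mean [ 0.4309 -0.237   0.024 ] tri (array([ 0.4312, -0.2376,  0.02  ]), np.float64(0.0002695084703052995))
tip [ 0.6971 -0.0892  0.005 ] (array([ 0.6987, -0.0897, -0.0008]), np.float64(0.0009453688924945879)) hnd [ 0.63   -0.3561  0.016 ] (array([ 0.6316, -0.3595,  0.0054]), np.float64(0.003187712149180712)) 0.2752226521268732 75.8788610609522
ful [0.653  0.0701 0.022 ] [0.5888 0.0717 0.022 ]
fbase [0.6212 0.0837 0.014 ] [0.621  0.0539 0.014 ]
slab [0.6733 0.3708 0.056 ]
slab [0.6722 0.1104 0.056 ]
slab [0.4928 0.1098 0.056 ]
slab [0.4915 0.3677 0.056 ]
```

The left pale block at (366,258) tapers, so it is the wedge. The right one at (418,269) has uniform thickness, so it is the lime offcut, at (0.431,-0.237). The measured sizes match: 42 x 82 mm, bar 275 mm, fulcrum 64 mm, slab 180 x 260 mm.

```bash
cat >> h.py <<'E'
def to(x,y,z,yaw):
    from scipy.spatial.transform import Rotation as Ro
    s=read_state();q=s["tool_rot"];R=Ro.from_quat([q[1],q[2],q[3],q[0]]).as_matrix()
    d=1e3*R.T@(np.array([x,y,z])-s["position"]);y0=np.degrees(np.arctan2(R[1,0],R[0,0]))
    k=(y0-yaw+180)%360-180
    print("t",round(s["time"],2),"pos",s["position"].round(4),"yaw",y0.round(1),"tilt",np.degrees(np.arccos(-R[2,2])).round(1),"F",s["ft_force"].round(1),"w",round(float(s["width"])*85.4,1),"\n delta",d.round(1),"turn",np.radians(k).round(3))
E
python3 -c "
from h import *
to(.644,-.303,.10,76)"
```

```text
t 0.1 pos [ 0.2017 -0.6173  0.2385] yaw 18.1 tilt 0.1 F [-0.8 -0.2 -0.7] w 85.3 
 delta [ 518.  -161.2  138.8] turn -1.011
```

Call:
servo_tool --commands '[[[518,-161,0],-1.011,60],[[518,-161,0],-1.011,60],[[518,-161,0],-1.011,60],[[518,-161,0],-1.011,60],[[518,-161,0],-1.011,60],[[518,-161,0],-1.011,60],[[518,-161,0],-1.011,60],[[518,-161,0],-1.011,60]]' --newtons 20

```text
time: 0.77
position: [0.4747, -0.4232, 0.2387]
tool_rot: [-0.001, 0.789, 0.614, 0.0]
ft_force: [-0.0, 0.2, 1.1]
width: 0.703
```

```bash
python3 -c "
from h import *
to(.644,-.303,.10,76)"
```

```text
t 0.77 pos [ 0.4747 -0.4232  0.2387] yaw 75.7 tilt 0.1 F [-0.   0.2  1.1] w 60.0 
 delta [158.  134.7 138.7] turn -0.005
```

Call:
servo_tool --commands '[[[158,135,100],-0.005,60],[[158,135,120],-0.005,60],[[158,135,139],-0.005,60],[[158,135,139],-0.005,60],[[158,135,139],-0.005,60],[[158,135,139],-0.005,60],[[158,135,139],-0.005,60],[[158,135,139],-0.005,60]]'

```text
time: 1.43
position: [0.6448, -0.2985, 0.0964]
tool_rot: [-0.004, 0.786, 0.618, -0.0]
ft_force: [0.5, -0.7, -0.3]
width: 0.704
```

```bash
python3 - <<'E'
from h import *
to(.644,-.303,.011,76)
a=cv2.resize(camera("top")[110:220,310:510],None,fx=4,fy=4,interpolation=2)
cv2.imwrite("pics/p1.png",a)
for q in[(.644,-.303,.016)]:print(proj("top",np.array(q)))
E
```

```text
t 1.43 pos [ 0.6448 -0.2985  0.0964] yaw 76.3 tilt 0.4 F [ 0.5 -0.7 -0.3] w 60.1 
 delta [-4.9  0.8 85.4] turn 0.006
[444.94745852 172.71747649]
```

View pics/p1.png

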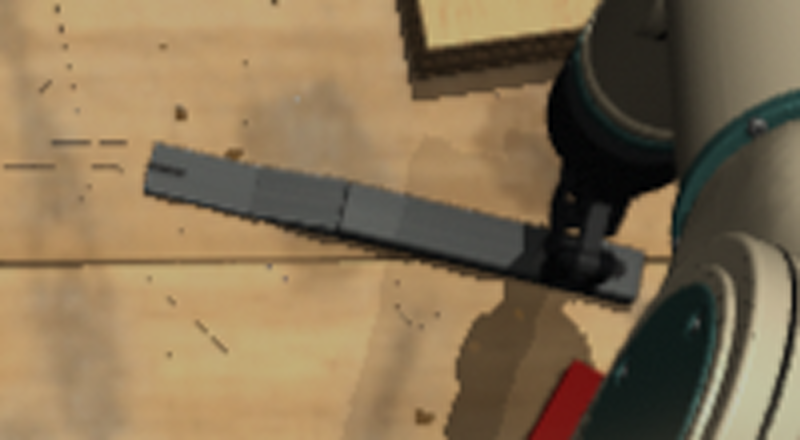

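The gripper straddles the handle near (580,255) of the crop, roughly centred on it. I'll descend.

Call:
servo_tool --commands '[[[-3,1,25],0.006,60],[[-3,1,50],0.006,50],[[-3,1,70],0.006,50],[[-3,1,80],0.006,50],[[-3,1,85],0.006,50],[[-3,1,85],0.006,50],[[-3,1,85],0.006,50]]'

```text
time: 2.07
position: [0.6444, -0.3057, 0.0145]
tool_rot: [-0.001, 0.789, 0.614, -0.0]
ft_force: [0.9, -0.1, 0.9]
width: 0.591
```

Call:
servo_tool --commands '[[[0,0,0],0,30],[[0,0,0],0,20],[[0,0,0],0,15],[[0,0,0],0,15],[[0,0,0],0,15],[[0,0,0],0,15]]' --newtons 30

```text
time: 2.57
position: [0.645, -0.3064, 0.0166]
tool_rot: [-0.0, 0.789, 0.614, -0.0]
ft_force: [-3.6, 1.0, 6.4]
width: 0.34
```

```bash
python3 -c "
from h import *
to(.644,-.303,.011,76)"
```

```text
t 2.57 pos [ 0.645  -0.3064  0.0166] yaw 75.7 tilt 0.0 F [-3.6  1.   6.4] w 29.0 
 delta [ 3.1 -1.8  5.6] turn -0.004
```

Call:
servo_tool --commands '[[[0,0,0],0,45],[[0,0,0],0,45],[[1,0,6],0,45],[[1,0,6],0,45],[[1,0,6],0,45],[[1,0,6],0,45]]'

```text
time: 3.07
position: [0.645, -0.3053, 0.0101]
tool_rot: [-0.001, 0.789, 0.614, -0.0]
ft_force: [-1.1, -0.1, 0.6]
width: 0.526
```

Call:
servo_tool --commands '[[[0,0,0],0,33],[[0,0,0],0,33],[[0,0,0],0,33],[[0,0,0],0,33]]'

```text
time: 3.4
position: [0.6451, -0.3053, 0.0101]
tool_rot: [-0.001, 0.789, 0.614, -0.0]
ft_force: [0.2, -0.2, -0.8]
width: 0.386
```

Call:
servo_tool --commands '[[[0,0,0],0,25],[[0,0,0],0,20],[[0,0,0],0,15],[[0,0,0],0,15],[[0,0,0],0,15],[[0,0,0],0,15]]'

```text
time: 3.9
position: [0.6453, -0.3053, 0.0103]
tool_rot: [-0.0, 0.789, 0.614, -0.0]
ft_force: [-0.3, 0.0, 2.0]
width: 0.34
```

Call:
servo_tool --commands '[[[0,0,-10],0,15],[[1,0,-20],0,15],[[2,0,-30],0,15],[[4,0,-40],0,15],[[6,0,-50],0,15],[[8,0,-60],0,15],[[10,0,-70],0,15],[[10,0,-75],0,15]]' --newtons 30

```text
time: 4.57
position: [0.6489, -0.295, 0.0875]
tool_rot: [0.0, 0.789, 0.614, 0.001]
ft_force: [0.4, -0.3, -7.0]
width: 0.34
```

```bash
python3 - <<'E'
from h import *
to(.644,-.303,.011,76)
a=cv2.resize(camera("side")[130:260,230:420],None,fx=4,fy=4,interpolation=2)
cv2.imwrite("pics/p2.png",a)
E
```

```text
t 4.57 pos [ 0.6489 -0.295   0.0875] yaw 75.8 tilt 0.1 F [ 0.4 -0.3 -7. ] w 29.1 
 delta [-9.  -2.9 76.5] turn -0.003
```

View pics/p2.png

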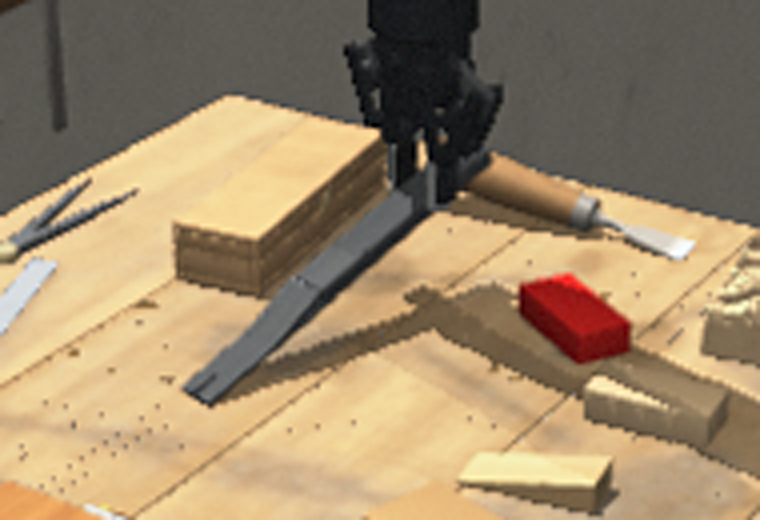

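The bar is nose-down by about 20°, with its tip at the bench (198,392 in the crop). I'll tighten the grip, lift, turn it to the y direction and stage it over the fulcrum.

Call:
servo_tool --commands '[[[0,0,0],0,10],[[0,0,0],0,10],[[0,0,0],0,10],[[0,0,-15],0,10],[[0,0,-30],0,10],[[0,0,-45],0,10],[[0,0,-55],0,10],[[0,0,-55],0,10]]' --newtons 120

```text
time: 5.28
position: [0.6504, -0.2963, 0.1452]
tool_rot: [0.003, 0.789, 0.614, 0.002]
ft_force: [0.8, 0.3, -6.7]
width: 0.311
```

```bash
python3 -c "
from h import *
to(.619,-.173,.140,89.0)"
```

```text
t 5.28 pos [ 0.6504 -0.2963  0.1452] yaw 75.8 tilt 0.4 F [ 0.8  0.3 -6.7] w 26.5 
 delta [111.8 -60.7   4.7] turn -0.231
```

Call:
servo_tool --commands '[[[25,-15,0],-0.06,10],[[50,-28,0],-0.12,10],[[75,-40,0],-0.17,10],[[95,-52,0],-0.21,10],[[112,-61,3],-0.231,10],[[112,-61,3],-0.231,10],[[112,-61,3],-0.231,10],[[112,-61,3],-0.231,10]]'

```text
time: 5.95
position: [0.6185, -0.1735, 0.141]
tool_rot: [0.003, 0.713, 0.701, 0.001]
ft_force: [0.8, -0.3, -7.6]
width: 0.315
```

```bash
python3 - <<'E'
from h import *
to(.619,-.163,.125,89)
T=camera("top");S=camera("side")
cv2.imwrite("pics/T.png",T);cv2.imwrite("pics/S.png",S)
o=np.zeros((600,800,3),np.uint8)
o[:300]=cv2.resize(T[150:225,245:445],None,fx=4,fy=4,interpolation=2)
o[300:,:]=cv2.resize(S[190:290,170:437],(800,300),interpolation=2)
cv2.imwrite("pics/p3.png",o)
E
```

```text
t 5.95 pos [ 0.6185 -0.1735  0.141 ] yaw 89.0 tilt 0.3 F [ 0.8 -0.3 -7.6] w 26.9 
 delta [10.6  0.3 16. ] turn -0.0
```

View pics/p3.png

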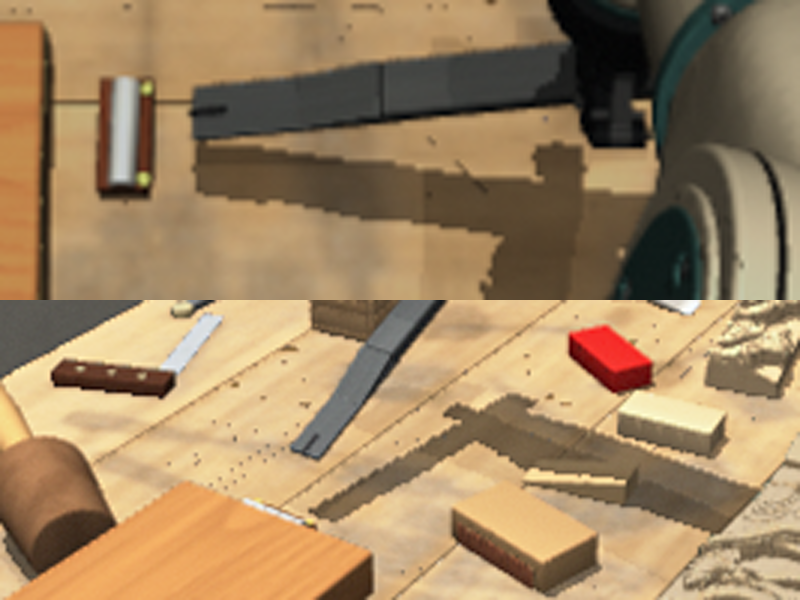

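```bash
python3 - <<'E'
from h import *
print(tri((293.25,178.5),(272.5,241.2)))
print(tri((339.5,166.2),(170+378/2.996,190+348/3*1.0-100)))
E
```

```text
(array([0.62123803, 0.02969005, 0.05078774]), np.float64(0.0026602183655264245))
(array([ 0.62775392, -0.07036903,  0.10045941]), np.float64(0.011833518819235608))
```

The tip is at about (0.621, 0.030) with its underside about 50 mm up, allowing for the side view's bias of about -6 mm. That agrees with a pitch of about 21°. I'll slide along the bar axis, over the ridge and under the slab.

Call:
servo_tool --commands '[[[10,0,8],0,10],[[10,0,17],0,10],[[22,0,21],0,10],[[34,0,26],0,10],[[46,0,31],0,10],[[54,0,34],0,10],[[54,0,34],0,10],[[54,0,34],0,10]]'

```text
time: 6.72
position: [0.62, -0.119, 0.107]
tool_rot: [0.003, 0.713, 0.701, 0.001]
ft_force: [0.3, -0.9, -6.7]
width: 0.307
```

```bash
python3 - <<'E'
from h import *
to(.6185,-.079,.091,89)
T=camera("top");S=camera("side")
o=np.zeros((600,800,3),np.uint8)
o[:300]=cv2.resize(T[150:225,225:425],None,fx=4,fy=4,interpolation=2)
o[300:,:]=cv2.resize(S[190:290,170:437],(800,300),interpolation=2)
cv2.imwrite("pics/p4.png",o)
E
```

```text
t 6.72 pos [ 0.62  -0.119  0.107] yaw 89.0 tilt 0.4 F [ 0.3 -0.9 -6.7] w 26.2 
 delta [40.  -2.3 15.9] turn 0.001
```

View pics/p4.png

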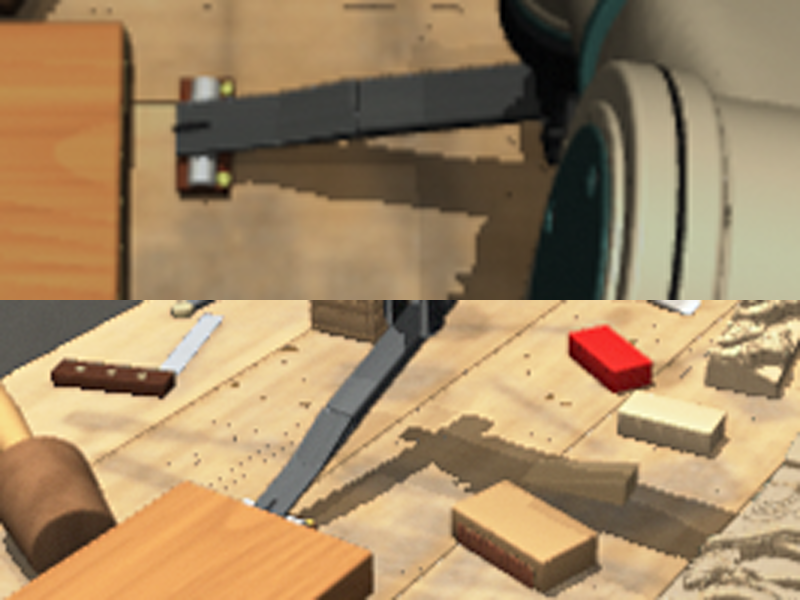

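The tip is just past the ridge at (177,127), centred, with no contact. I'll continue along the axis.

Call:
servo_tool --commands '[[[7,0,3],0,10],[[14,0,6],0,10],[[21,0,8],0,10],[[28,0,11],0,10],[[35,0,14],0,10],[[40,0,16],0,10],[[40,0,16],0,10],[[40,0,16],0,10]]'

```text
time: 7.48
position: [0.6209, -0.08, 0.0911]
tool_rot: [0.003, 0.714, 0.701, 0.001]
ft_force: [-0.1, 0.8, -6.9]
width: 0.312
```

```bash
python3 -c "
from h import *
to(.6185,-.079,.091,89)"
```

```text
t 7.48 pos [ 0.6209 -0.08    0.0911] yaw 89.0 tilt 0.4 F [-0.1  0.8 -6.9] w 26.6 
 delta [ 1.  -2.5  0.1] turn -0.001
```

Call:
servo_tool --commands '[[[0,0,0],0,15],[[0,0,0],0,15],[[-2,0,5],0,15],[[-4,0,10],0,15],[[-6,0,15],0,15],[[-8,0,20],0,15],[[-9,0,25],0,15],[[-11,0,30],0,15]]' --newtons 25

```text
time: 8.15
position: [0.6237, -0.0914, 0.0615]
tool_rot: [0.005, 0.714, 0.7, 0.003]
ft_force: [-1.7, -2.1, 1.8]
width: 0.308
```

```bash
python3 -c "
from h import *
to(.6205,-.097,.016,89)"
```

```text
t 8.15 pos [ 0.6237 -0.0914  0.0615] yaw 88.8 tilt 0.7 F [-1.7 -2.1  1.8] w 26.3 
 delta [-5.5 -3.6 45.5] turn -0.004
```

Call:
servo_tool --commands '[[[-1,0,6],0,15],[[-2,0,12],0,15],[[-3,0,18],0,15],[[-4,-1,24],0,15],[[-5,-1,30],0,15],[[-6,-1,36],0,15],[[-6,-2,42],0,15],[[-6,-2,45],0,15]]'

```text
time: 8.82
position: [0.6217, -0.0986, 0.0162]
tool_rot: [0.005, 0.715, 0.699, 0.003]
ft_force: [-7.0, -1.7, 32.1]
width: 0.31
```

```bash
python3 - <<'E'
from h import *
to(.6205,-.097,.016,89)
T=camera("top");S=camera("side")
o=np.zeros((600,800,3),np.uint8)
o[:300]=cv2.resize(T[150:225,225:425],None,fx=4,fy=4,interpolation=2)
o[300:,:]=cv2.resize(S[190:290,170:437],(800,300),interpolation=2)
cv2.imwrite("pics/p5.png",o)
E
```

```text
t 8.82 pos [ 0.6217 -0.0986  0.0162] yaw 88.7 tilt 0.7 F [-7.  -1.7 32.1] w 26.5 
 delta [ 1.5 -1.2  0.2] turn -0.005
```

View pics/p5.png

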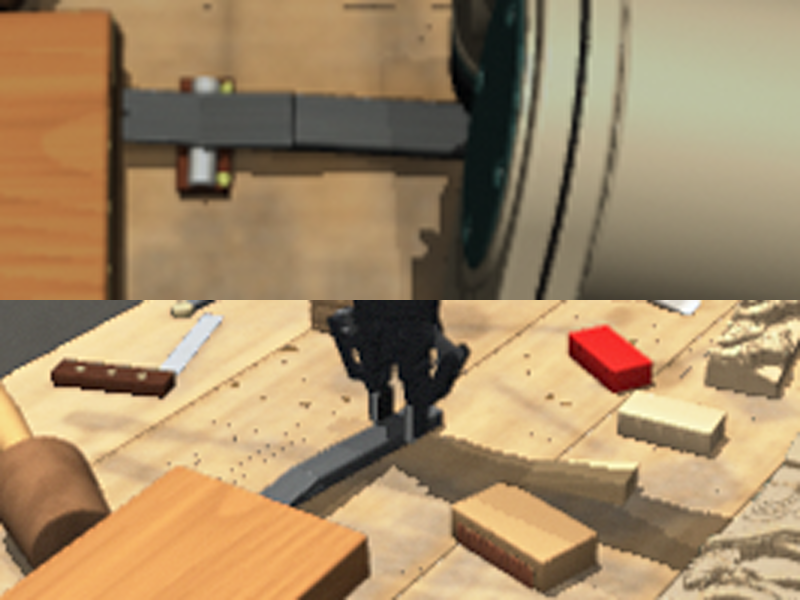

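The slab's end is raised: its top edge shifted from (125) to (110) in the crop. The handle end is on the bench, with 32 N of reaction. I'll relax, hold briefly and release.

Call:
servo_tool --commands '[[[0,0,-1],0,15],[[0,0,-2],0,15],[[0,0,-2],0,15],[[0,0,-2],0,15],[[0,0,-2],0,15]]'

```text
time: 9.33
position: [0.6235, -0.0987, 0.0188]
tool_rot: [0.007, 0.716, 0.698, 0.004]
ft_force: [1.7, -4.0, -0.8]
width: 0.31
```

Call:
servo_tool --commands '[[[0,0,0],0,30],[[0,0,0],0,35],[[0,0,0],0,40],[[0,0,0],0,45],[[0,0,-20],0,50],[[0,0,-50],0,55],[[0,0,-80],0,60],[[0,0,-90],0,60]]'

```text
time: 10.0
position: [0.6242, -0.0977, 0.1127]
tool_rot: [0.008, 0.715, 0.699, 0.006]
ft_force: [0.9, 0.2, 0.4]
width: 0.702
```

```bash
python3 - <<'E'
from h import *
to(.402,-.239,.100,5)
E
```

```text
t 10.0 pos [ 0.6242 -0.0977  0.1127] yaw 88.7 tilt 1.2 F [0.9 0.2 0.4] w 60.0 
 delta [-146.4 -219.1    8.7] turn 1.46
```

Call:
servo_tool --commands '[[[-36,-55,0],0.37,60],[[-72,-110,5],0.73,60],[[-108,-165,5],1.1,60],[[-142,-219,8],1.46,60],[[-142,-219,8],1.46,60],[[-142,-219,8],1.46,60],[[-142,-219,8],1.46,60],[[-142,-219,8],1.46,60]]'

```text
time: 10.67
position: [0.3975, -0.2363, 0.1005]
tool_rot: [0.003, 0.964, 0.264, 0.007]
ft_force: [1.1, 0.3, -0.2]
width: 0.705
```

```bash
python3 - <<'E'
from h import *
to(.406,-.239,.015,5)
E
```

```text
t 10.67 pos [ 0.3975 -0.2363  0.1005] yaw 30.6 tilt 0.9 F [ 1.1  0.3 -0.2] w 60.2 
 delta [ 4.9  5.7 85.6] turn 0.447
```

Call:
servo_tool --commands '[[[5,6,0],0.12,60],[[5,6,0],0.24,60],[[5,6,0],0.36,60],[[5,6,0],0.447,60],[[5,6,0],0.447,60],[[5,6,0],0.447,60]]'

```text
time: 11.17
position: [0.4048, -0.2384, 0.1004]
tool_rot: [0.002, 0.999, 0.046, 0.007]
ft_force: [0.2, -0.1, 0.1]
width: 0.695
```

```bash
python3 - <<'E'
from h import *
to(.406,-.239,.015,5)
T=camera("top");S=camera("side")
o=np.zeros((600,800,3),np.uint8)
o[:300]=cv2.resize(T[140:300,220:460],(450,300),interpolation=2)[:,:800] if 0 else cv2.copyMakeBorder(cv2.resize(T[140:300,220:460],(450,300),interpolation=2),0,0,0,350,0)
o[300:,:]=cv2.resize(S[190:290,170:437],(800,300),interpolation=2)
cv2.imwrite("pics/p6.png",o)
E
```

```text
t 11.17 pos [ 0.4048 -0.2384  0.1004] yaw 5.2 tilt 0.9 F [ 0.2 -0.1  0.1] w 59.4 
 delta [-0.1  0.4 85.4] turn 0.004
```

View pics/p6.png

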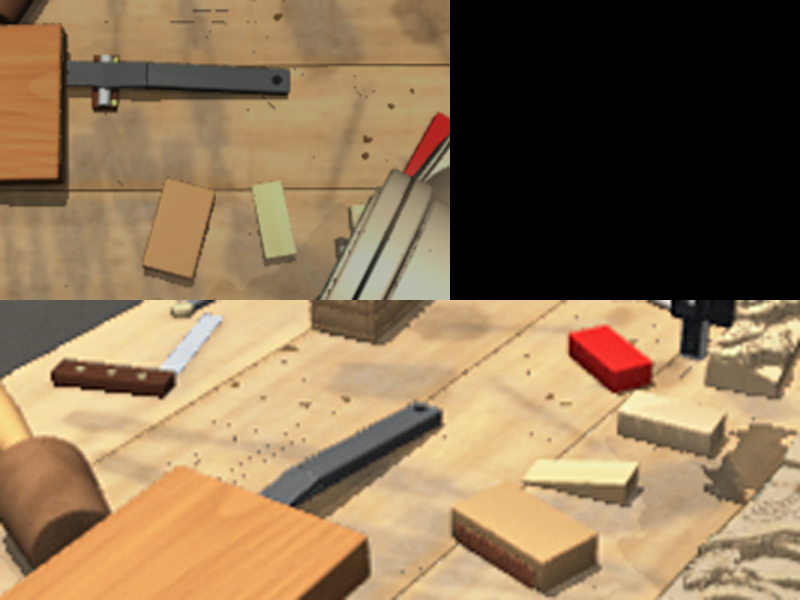

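The bar alone holds the slab up, with the handle end on the bench at (290,82). The gripper is over the offcut's -x end. I'll descend and grip.

Call:
servo_tool --commands '[[[0,0,30],0,60],[[0,0,55],0,60],[[0,0,75],0,60],[[0,0,85],0,60],[[0,0,87],0,60],[[0,0,87],0,60]]'

```text
time: 11.77
position: [0.4058, -0.2384, 0.0121]
tool_rot: [0.001, 0.999, 0.046, 0.007]
ft_force: [-0.8, 0.5, 0.0]
width: 0.701
```

Call:
servo_tool --commands '[[[0,0,0],0,46],[[0,0,0],0,40],[[0,0,0],0,30],[[0,0,0],0,30],[[0,0,0],0,30],[[0,0,0],0,30]]' --newtons 30

```text
time: 12.27
position: [0.406, -0.2386, 0.0124]
tool_rot: [0.001, 0.999, 0.046, 0.007]
ft_force: [0.3, 0.9, -0.9]
width: 0.488
```

Call:
servo_tool --commands '[[[0,0,-15],0,30],[[0,0,-35],0,30],[[0,0,-60],0,30],[[0,0,-80],0,30],[[0,0,-80],0,30]]'

```text
time: 12.68
position: [0.4062, -0.2396, 0.0954]
tool_rot: [0.003, 0.999, 0.046, 0.009]
ft_force: [0.4, -0.6, -0.7]
width: 0.488
```

```bash
python3 - <<'E'
from h import *
to(.54,-.02,.090,90)
print(atz("top",(374.7,183.7),.016), atz("top",(220+68/1.875,140+75/1.875),.025))
E
```

```text
t 12.68 pos [ 0.4062 -0.2396  0.0954] yaw 5.3 tilt 1.1 F [ 0.4 -0.6 -0.7] w 41.7 
 delta [ 153.3 -206.4    6.8] turn -1.479
[ 0.61985782 -0.14724619  0.016     ] [0.62728426 0.11281773 0.025     ]
```

Call:
servo_tool --commands '[[[30,-35,0],-0.25,30],[[60,-75,0],-0.5,30],[[95,-115,0],-0.75,30],[[125,-160,0],-1.0,30],[[153,-206,0],-1.25,30],[[153,-206,0],-1.479,30],[[153,-206,0],-1.479,30],[[153,-206,0],-1.479,30]]'

```text
time: 13.35
position: [0.5411, -0.0149, 0.096]
tool_rot: [0.006, 0.851, 0.525, 0.008]
ft_force: [-0.8, -2.1, -0.7]
width: 0.484
```

Call:
servo_tool --commands '[[[0,0,0],0,30],[[0,0,0],0,30]]'

```text
time: 13.52
position: [0.5408, -0.0139, 0.0955]
tool_rot: [0.005, 0.851, 0.525, 0.008]
ft_force: [-0.9, 0.3, 0.9]
width: 0.488
```

```bash
python3 - <<'E'
from h import *
to(.54,.015,.035,90)
E
```

```text
t 13.52 pos [ 0.5408 -0.0139  0.0955] yaw 63.3 tilt 1.0 F [-0.9  0.3  0.9] w 41.6 
 delta [ 25.  -14.7  60.4] turn -0.466
```

Call:
servo_tool --commands '[[[25,-15,0],-0.12,30],[[25,-15,0],-0.24,30],[[25,-15,0],-0.36,30],[[25,-15,0],-0.47,30],[[25,-15,0],-0.47,30],[[25,-15,0],-0.47,30],[[25,-15,20],-0.47,30],[[25,-15,20],-0.47,30]]'

```text
time: 14.18
position: [0.5375, 0.0147, 0.0734]
tool_rot: [0.005, 0.708, 0.707, 0.005]
ft_force: [-0.4, -0.3, -1.2]
width: 0.484
```

```bash
python3 - <<'E'
from h import *
to(.54,.013,.018,89.7)
S=camera("side");T=camera("top")
o=np.zeros((600,800,3),np.uint8)
o[:,:]=cv2.resize(S[170:320,170:370],(800,600),interpolation=2)
cv2.imwrite("pics/p7.png",o)
E
```

```text
t 14.18 pos [0.5375 0.0147 0.0734] yaw 89.9 tilt 0.8 F [-0.4 -0.3 -1.2] w 41.3 
 delta [-1.6  1.7 55.5] turn 0.004
```

View pics/p7.png

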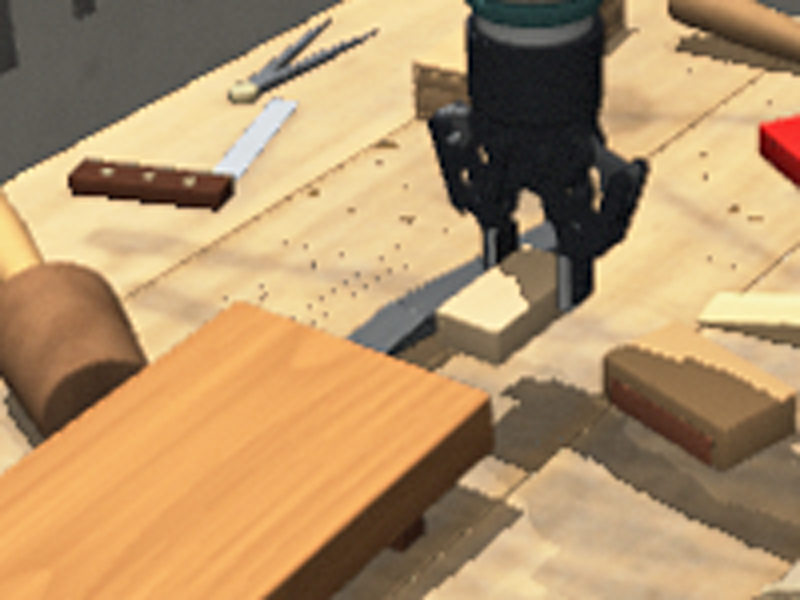

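The offcut is held level, short of the slab's free half (block at (500,310)). I'll lower it and slide it under.

Call:
servo_tool --commands '[[[-2,2,15],0,30],[[-2,2,30],0,30],[[-2,2,45],0,30],[[-2,2,55],0,30],[[-2,2,58],0,30],[[-2,2,58],0,30],[[-2,2,58],0,30]]'

```text
time: 14.87
position: [0.5415, 0.0126, 0.0175]
tool_rot: [0.006, 0.707, 0.707, 0.005]
ft_force: [0.2, 0.6, -1.3]
width: 0.482
```

Call:
servo_tool --commands '[[[8,0,0],0,30],[[16,0,0],0,30],[[24,0,0],0,30],[[32,0,0],0,30],[[38,0,0],0,30],[[38,0,0],0,30]]'

```text
time: 15.37
position: [0.5415, 0.0533, 0.0175]
tool_rot: [0.006, 0.706, 0.708, 0.006]
ft_force: [-0.4, 0.2, -0.4]
width: 0.487
```

```bash
python3 - <<'E'
from h import *
to(.54,.080,.015,89.7)
E
```

```text
t 15.37 pos [0.5415 0.0533 0.0175] yaw 90.2 tilt 1.0 F [-0.4  0.2 -0.4] w 41.6 
 delta [26.7 -1.4  2.5] turn 0.008
```

Call:
servo_tool --commands '[[[0,0,2],0,30],[[7,0,2],0,30],[[14,-1,2],0,30],[[21,-1,2],0,30],[[27,-1,2],0,30],[[27,-1,3],0,30],[[27,-1,5],0,30],[[27,-1,5],0,30]]'

```text
time: 16.03
position: [0.5405, 0.0806, 0.0124]
tool_rot: [0.006, 0.706, 0.708, 0.006]
ft_force: [0.3, 1.7, 1.3]
width: 0.483
```

Call:
servo_tool --commands '[[[0,0,0],0,44],[[0,0,0],0,46],[[0,0,0],0,48],[[0,0,0],0,48],[[0,0,0],0,48]]'

```text
time: 16.45
position: [0.5405, 0.0802, 0.0124]
tool_rot: [0.006, 0.706, 0.708, 0.006]
ft_force: [-0.1, 0.1, 0.0]
width: 0.566
```

```bash
python3 - <<'E'
from h import *
to(.54,.080,.015,89.7)
E
```

```text
t 16.45 pos [0.5405 0.0802 0.0124] yaw 90.2 tilt 1.0 F [-0.1  0.1  0. ] w 48.3 
 delta [-0.2 -0.5 -2.6] turn 0.008
```

Call:
servo_tool --commands '[[[0,0,-15],0,48],[[0,0,-40],0,50],[[0,0,-70],0,60],[[0,0,-95],0,60],[[0,0,-95],0,60]]'

```text
time: 16.87
position: [0.5419, 0.0803, 0.1118]
tool_rot: [0.008, 0.706, 0.708, 0.009]
ft_force: [-0.2, 0.9, -0.4]
width: 0.702
```

```bash
python3 - <<'E'
from h import *
to(.622,-.098,.080,88.5)
cv2.imwrite("pics/T2.png",camera("top"))
E
```

```text
t 16.87 pos [0.5419 0.0803 0.1118] yaw 90.1 tilt 1.4 F [-0.2  0.9 -0.4] w 59.9 
 delta [-178.5   78.9   33.4] turn 0.029
```

Call:
servo_tool --commands '[[[-35,15,0],0.029,60],[[-70,30,0],0.029,60],[[-105,45,0],0.029,60],[[-140,65,5],0.029,60],[[-178,79,15],0.029,60],[[-178,79,33],0.029,60],[[-178,79,33],0.029,60],[[-178,79,33],0.029,60]]'

```text
time: 17.58
position: [0.6192, -0.0972, 0.0763]
tool_rot: [0.005, 0.717, 0.697, 0.007]
ft_force: [-0.5, 1.1, -0.2]
width: 0.701
```

```bash
python3 - <<'E'
from h import *
to(.622,-.098,.018,88.5)
E
```

```text
t 17.58 pos [ 0.6192 -0.0972  0.0763] yaw 88.4 tilt 1.0 F [-0.5  1.1 -0.2] w 59.9 
 delta [-0.9  1.8 58.3] turn -0.001
```

Call:
servo_tool --commands '[[[-1,2,20],0,55],[[-1,2,38],0,50],[[-1,2,52],0,50],[[-1,2,58],0,50],[[-1,2,58],0,50],[[-1,2,58],0,50]]'

```text
time: 18.08
position: [0.6223, -0.0975, 0.0186]
tool_rot: [0.005, 0.716, 0.698, 0.007]
ft_force: [-0.3, 0.9, 0.5]
width: 0.587
```

Call:
servo_tool --commands '[[[0,0,0],0,35],[[0,0,0],0,33],[[0,0,0],0,25],[[0,0,0],0,20],[[0,0,0],0,15],[[0,0,0],0,15]]' --newtons 25

```text
time: 18.58
position: [0.6233, -0.0974, 0.0199]
tool_rot: [0.006, 0.716, 0.698, 0.008]
ft_force: [-0.7, 1.5, 5.8]
width: 0.336
```

Call:
servo_tool --commands '[[[0,0,-6],0,15],[[1,0,-13],0,15],[[2,0,-20],0,15],[[3,0,-27],0,15],[[5,0,-34],0,15],[[7,0,-42],0,15],[[7,0,-42],0,15],[[7,0,-42],0,15]]'

```text
time: 19.25
position: [0.6226, -0.09, 0.0623]
tool_rot: [0.006, 0.716, 0.698, 0.008]
ft_force: [0.2, 0.8, -5.4]
width: 0.343
```

Call:
servo_tool --commands '[[[2,0,-6],0,15],[[4,0,-12],0,15],[[6,0,-18],0,15],[[8,0,-24],0,15],[[9,0,-26],0,15],[[9,0,-26],0,15]]'

```text
time: 19.75
position: [0.6226, -0.0802, 0.0891]
tool_rot: [0.006, 0.716, 0.698, 0.009]
ft_force: [-1.1, 0.7, -5.7]
width: 0.341
```

```bash
python3 - <<'E'
from h import *
to(.622,-.098,.018,88.5)
S=camera("side");T=camera("top")
o=np.zeros((600,800,3),np.uint8)
o[:300]=cv2.resize(T[150:240,225:465],(800,300),interpolation=2)
o[300:,:]=cv2.resize(S[190:290,170:437],(800,300),interpolation=2)
cv2.imwrite("pics/p8.png",o)
E
```

```text
t 19.75 pos [ 0.6226 -0.0802  0.0891] yaw 88.6 tilt 1.2 F [-1.1  0.7 -5.7] w 29.1 
 delta [-18.1  -1.6  71. ] turn 0.002
```

Call:
servo_tool --commands '[[[0,0,0],0,10],[[0,0,0],0,10],[[0,0,0],0,10],[[0,0,-2],0,10],[[-8,0,-5],0,10],[[-16,0,-9],0,10],[[-24,0,-12],0,10],[[-32,0,-16],0,10]]' --newtons 120

```text
time: 20.52
position: [0.6209, -0.1147, 0.1045]
tool_rot: [0.006, 0.716, 0.698, 0.008]
ft_force: [0.3, 0.8, -7.2]
width: 0.303
```

Call:
servo_tool --commands '[[[-10,0,-4],0,10],[[-20,0,-9],0,10],[[-30,0,-14],0,10],[[-40,0,-19],0,10],[[-52,0,-25],0,10],[[-64,0,-31],0,10],[[-76,0,-36],0,10],[[-88,0,-36],0,10]]'

```text
time: 21.18
position: [0.6185, -0.2046, 0.1418]
tool_rot: [0.007, 0.717, 0.697, 0.008]
ft_force: [1.3, 0.4, -6.5]
width: 0.301
```

```bash
python3 - <<'E'
from h import *
to(.622,-.28,.14,88.5)
E
```

```text
t 21.18 pos [ 0.6185 -0.2046  0.1418] yaw 88.5 tilt 1.3 F [ 1.3  0.4 -6.5] w 25.7 
 delta [-75.3   5.5   1.8] turn -0.001
```

Call:
servo_tool --commands '[[[-20,6,5],0,10],[[-40,6,15],0,10],[[-46,6,25],0,10],[[-46,6,35],0,10],[[-46,6,45],0,10],[[-46,6,50],0,10],[[-46,6,50],0,10]]'

```text
time: 21.77
position: [0.6237, -0.2482, 0.0899]
tool_rot: [0.005, 0.716, 0.698, 0.008]
ft_force: [-0.6, 0.4, -6.5]
width: 0.303
```

Call:
servo_tool --commands '[[[0,0,0],0,15],[[0,0,0],0,15],[[-1,0,5],0,15],[[-2,0,12],0,15],[[-4,0,19],0,15],[[-5,0,26],0,15],[[-6,0,33],0,15],[[-7,0,40],0,15]]' --newtons 22

```text
time: 22.43
position: [0.6254, -0.256, 0.0498]
tool_rot: [0.006, 0.717, 0.697, 0.009]
ft_force: [1.9, -3.3, -1.0]
width: 0.3
```

```bash
python3 - <<'E'
from h import *
to(.622,-.262,.013,88.5)
E
```

```text
t 22.43 pos [ 0.6254 -0.256   0.0498] yaw 88.4 tilt 1.3 F [ 1.9 -3.3 -1. ] w 25.6 
 delta [-6.2 -4.1 36.7] turn -0.001
```

Call:
servo_tool --commands '[[[-1,0,6],0,15],[[-2,0,12],0,15],[[-3,-1,18],0,15],[[-3,-1,24],0,15],[[-3,-1,30],0,15],[[-3,-1,35],0,15],[[-3,-1,37],0,15],[[-3,-1,37],0,15]]'

```text
time: 23.1
position: [0.625, -0.2587, 0.017]
tool_rot: [0.006, 0.717, 0.697, 0.01]
ft_force: [-8.7, 2.6, 26.8]
width: 0.299
```

Call:
servo_tool --commands '[[[0,0,0],0,32],[[0,0,0],0,36],[[0,0,0],0,40],[[0,0,0],0,45],[[0,0,-20],0,50],[[0,0,-50],0,55],[[0,0,-85],0,60],[[0,0,-120],0,60]]'

```text
time: 23.77
position: [0.6217, -0.2587, 0.1368]
tool_rot: [0.005, 0.717, 0.697, 0.009]
ft_force: [1.1, -0.5, 0.9]
width: 0.703
```

```bash
python3 - <<'E'
from h import *
to(.622,-.262,.013,88.5)
E
```

```text
t 23.77 pos [ 0.6217 -0.2587  0.1368] yaw 88.4 tilt 1.2 F [ 1.1 -0.5  0.9] w 60.0 
 delta [ -4.1  -2.  123.8] turn -0.002
```

Call:
servo_tool --commands '[[[0,0,-60],0,60],[[-60,-50,-80],0,60],[[-120,-100,-80],0,60],[[-180,-150,-80],0,60],[[-200,-200,-80],0,60],[[-200,-200,-80],0,60],[[-200,-200,-80],0,60],[[-200,-200,-80],0,60]]'

```text
time: 24.43
position: [0.4125, -0.4547, 0.2112]
tool_rot: [0.004, 0.717, 0.697, 0.009]
ft_force: [-0.7, -0.9, -0.7]
width: 0.704
```

```bash
python3 - <<'E'
from h import *
to(.622,-.262,.013,88.5)
S=camera("side");T=camera("top")
o=np.zeros((600,800,3),np.uint8)
o[:300]=cv2.resize(T[140:260,200:520],(800,300),interpolation=2)
o[300:,:]=cv2.resize(S[190:290,150:417],(800,300),interpolation=2)
cv2.imwrite("pics/p9.png",o)
E
```

```text
t 24.43 pos [ 0.4125 -0.4547  0.2112] yaw 88.4 tilt 1.1 F [-0.7 -0.9 -0.7] w 60.1 
 delta [197.2 200.3 203.3] turn -0.002
```

View pics/p9.png

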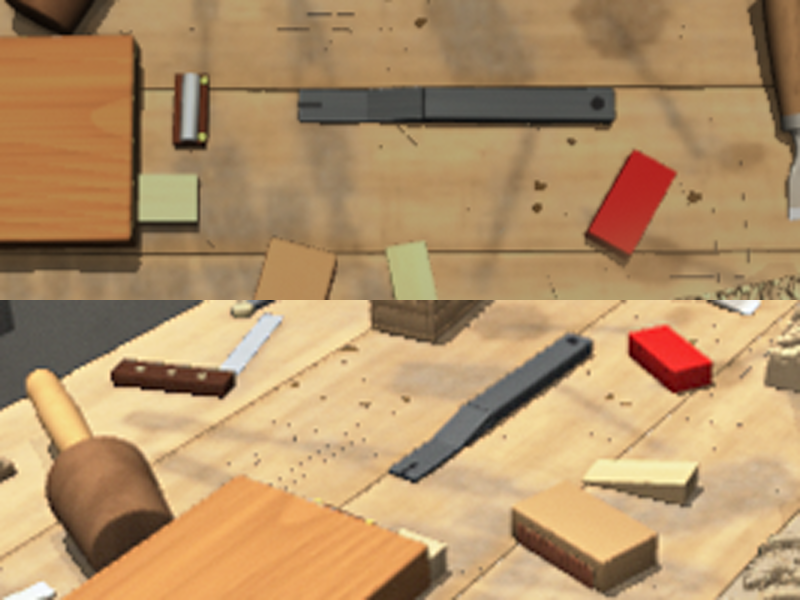

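```bash
python3 - <<'E'
from h import *
print(atz("top",(279.2,219.2),.024),atz("top",(254.8,190),.063),atz("top",(319,182),.005),atz("top",(446,182),.016))
E
```

```text
[0.53929363 0.06193879 0.024     ] [0.59410658 0.11088805 0.063     ] [ 0.6277273  -0.02442988  0.005     ] [ 0.62274513 -0.30441278  0.016     ]
```

```bash
python3 -c "
from plant import *
print(finish_job())"
```

```text
the job is handed in; nothing more can be done
None
```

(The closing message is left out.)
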